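# Feed a batten through the sawing jig to its stop and clamp it

### The job

Get the loose wooden batten ready for sawing: push it along the jig's fence, through the narrow gap between the fence and the front cheek, until its leading end butts squarely against the stop block; then swing the cam lever round as far as it goes so that the batten is clamped tight against the fence. Do it all by pushing with the fingers, without gripping the batten or picking it up, and leave the pruners, trowel, small pot and saucer where they are.

Things in the scene. Friction and masses are not known exactly. Their poses are not given: they have to be found in the camera images.
- sawing_jig: Sawing jig, fixed: white-faced board with a long fence at the back. Origin: under the board, below the fence's face, level with the mouth of the gap. +y = feed direction (robot's left), +x = into the fence, away from the robot. In its frame, mm: board x -132 to 20, y -280 to 185, top z 12; fence x 0 to 20, whole length, top z 52; the saw kerfs at y 40 catch nothing.
- gap_mouth (a point): Middle of the mouth of the gap between fence and front cheek, on the board: jig frame (-22, 0, 12) mm. The gap is 43.5 wide. The cheek: jig x -61.5 to -43.5, y 0 to 80, top z 52; its end at the mouth is half-round (radius 9) as a lead-in.
- stop_face (a point): Middle of the stop block's face toward the gap, on the board: jig frame (-22, 155, 12) mm. The block spans jig x -44 to 0, y 155 to 183, top z 52.
- batten: Loose batten of pale wood, 40 (own x) x 200 (own y) x 32 mm high, 0.14 to 0.28 kg. Origin: centre of its underside. Starts lying askew on the board before the gap (jig y -280 to -20), own y within 0.25 rad of the feed direction. Home, its origin is at about (-20, 55, 12) mm in the jig's frame and its tail sticks out 45 mm before the mouth.
- clamp (a joint): Angle of the cam lever, rad: starts open (0 to 0.3), end stop at 1.6 = clamped. It closes anticlockwise seen from above; the lever points 135 deg + this angle from the jig's +x (anticlockwise). Stays where left (0.1 N m friction). Its disc touches a batten on the fence at about 1.15 rad, then stiffens by some newtons. Closed too early it blocks the way.
- clamp_pivot (a point): Clamp's pivot at lever height: (-65, 115, 46.5) mm in the jig's frame. Under the lever turns an eccentric wooden disc of radius 20, 6 off-centre, z 12 to 40 mm.
- lever_end (a point): Centre of the lever's free end, 90 mm from the pivot. The lever is a straight dark wooden bar 16 wide, 12 high (z 40.5 to 52.5 mm above the table), its round end 21 in diameter, with free room below and on both sides.
- pruners: Loose black pruners, 195 long, 18 high, lying on the table behind the fence. Leave alone. Origin: centre of the underside.
- trowel: Loose small trowel, 260 long, 27 high, on the table to the right of the jig. Leave alone.
- small_pot: Loose small terracotta pot, 75 in diameter, 50 high, on the table to the left of the jig. Leave alone.
- pink_saucer: Loose terracotta saucer, 90 in diameter, 18 high, on the table at the right rear. Leave alone.

How it is judged:
By the outcome, as a careful person would: the job done as asked, in the order asked, and still so for the second after the job is handed in, with the robot touching nothing.
It also fails if it takes over 58 s, if anything falls off the work surface, if the arm or the gripper's body presses on something with over 40 N, if the wrist force passes 120 N, or if a joint passes its speed limit or range.

### The arm

A 7-joint arm with a two-finger parallel gripper is mounted at the origin on a cart in front of the work surface, level with it; the furniture and walls round the work are solid. World frame = base frame: x ahead of the robot, y to its left, z up, the work surface at z = 0. Lengths are in mm, angles in rad, forces in N, time in s.
With the tool pointing down it reaches from about 350 to 900 mm from the base axis. Payload 8.1 kg.
Tool frame: the origin (TCP) lies between the finger pads; the fingertips stand 25 mm ahead of it and the grasp point (between the pads) lies 6 mm ahead of it; z points along the fingers, y is the line along which they close (so a half turn about z gives the same grasp; the last joint's range is limited). The gripper opens to 92 mm and grips with 3 to 60 N. Pads are 19 mm wide; open, the fingers measure 130 mm over their backs; the gripper's body (75 mm by 190 mm) begins 47 mm behind the grasp point.
Start: joints at [-1.348, 0.434, 0.025, 1.573, -0.012, 1.134, -0.075], TCP at [200.069, 592.126, 251.742] pointing down, gripper open.
Joint ranges: [-2.62, 2.62], [-0.44, 2.09], [-1.27, 1.32], [0.08, 2.57], [-1.32, 4.46], [0.12, 2], [-2.74, 2.74]. Speed limits (rad/s): [2.22, 2.22, 3.01, 3.01, 3.14, 3.14, 3.14].

### API

Orientations are given as a unit quaternion [x, y, z, w].
In Python, from cell import observe, viewer, arm, finder gives the robot as it stands.
- The arm moves only by the tool servo_tool, never from a script. Its argument "moves" is a list of rows, each an object of numbers: "hand": the closure, from 0 (fully open) to 1 (shut); "tx", "ty", "tz": the shift along the world's x, y, z in m; "wx", "wy", "wz": the turn, a rotation vector about the world's x, y, z in degrees. A call has 1 to 8 rows; each row is the pose to reach, as a shift and turn from the pose commanded when the call began; what a row does not reach only later rows make up. A row lasts 1/8 s, in which the tool goes at most 62.5 mm and 10.7 degrees, less where a joint would pass 70% of its speed; a pose out of reach is approached as far as the arm can. A call with a gripper value outside its range is refused whole. The fingers move at their own pace and stop on an object; "grip_force" is the grip in N (left out, the last holds). Time passes only in rows, so rows that repeat a pose let the fingers close. It gives the time, the measured TCP pose, the force, the opening and the grip force at its end, in the units of the state.
- observe(): the state, without advancing time (a new reading comes with each control period).
- viewer.grab_frame(name): name is "scene" or "side" or "wrist"; returns a dict with "frame" (400x640x3 uint8, red, green, blue), "fx", "fy", "cx", "cy" (pixels), "rvec" (rotation vector, rad) and "tvec" (3), from world to camera coordinates, as OpenCV has them. Camera axes: x right, y down, z forward; pixel columns grow to the right and rows downward; lengths in mm; the calibration is good to about 2 mm. A picture is of the moment at which its call begins. There is no depth.
- arm.close_job(): hands the job in; it is judged then, once.
Trained networks look in a picture, given as the dict that the camera call returned (one of the last four; its "shot" number tells which), for a name from the list of things; names that differ only in an ending like _2 or _b are one class to them, and where a whole thing is asked for, a point or a joint stands for the part that bears it (a point fixed in the world has none). Each returns a list of dicts, best first, with "confidence" (0 to 1); they miss things now and then, are a little off and sometimes report something else, mostly with a low value. They report only what shows in the picture. A call takes as long as a camera call.
- finder.look_for(picture, query): "extent" ([left, top, right, bottom] in pixels, round what is visible of it).
- finder.mark_of(picture, query): "uv" ([column, row] in pixels: a listed point, or the origin of a listed thing).
The state is a dict: "time_s": time; "joint_positions": joint angles; "qvel": joint speeds; "effort": joint torques, N m; "ee_pos": TCP position; "tcp_rot": TCP orientation; "wrist_force": force on the tool from outside, world axes, zero at the start; "wrist_torque": the same for the moment, N m; "opening": finger opening in mm; "grasp_force": force on a finger pad.
Only numpy, scipy, OpenCV 4.12 (cv2) and the standard library are available. Lean on these libraries where they do the work, as an engineer would, in place of code of your own. Each camera call takes 0.05 s, during which the arm holds its last target. There are 200 camera calls.

## Working session

There is one attempt and no reset: what is moved stays moved. The work goes in short steps, Python scripts to look and compute and a tool call to move; the robot and the scene stay as the last step left them, time stands still between calls to the robot, and variables do not carry over. Pictures are saved under pics/ and viewed, at most 10 in all, crops included, and the job is handed in when it is done.

Besides the shell and the picture viewer there is one more tool, called after "Call:" as a command line: name --argument value ..., lists and objects as JSON in quotes. servo_tool: Moves the arm, as the interface text tells. Its arguments: {"type":"object","properties":{"moves":{"type":"array","items":{"type":"object","properties":{"hand":{"type":"number"},"tx":{"type":"number"},"ty":{"type":"number"},"tz":{"type":"number"},"wx":{"type":"number"},"wy":{"type":"number"},"wz":{"type":"number"}}}},"grip_force":{"type":"number"}},"required":["moves"]}

```bash
mkdir -p pics; cat > h.py <<'E'
import numpy as np, cv2
from cell import observe, viewer, arm, finder
def grab(n): return viewer.grab_frame(n)
def save(p,f): cv2.imwrite(f,cv2.cvtColor(p["frame"],cv2.COLOR_RGB2BGR))
def K(p): return np.array([[p["fx"],0,p["cx"]],[0,p["fy"],p["cy"]],[0,0,1.]])
def back(p,uv,z):
    R=cv2.Rodrigues(np.array(p["rvec"],float))[0]; t=np.array(p["tvec"],float).ravel()
    c=-R.T@t; d=R.T@np.linalg.inv(K(p))@np.array([uv[0],uv[1],1.]); return c+d*(z-c[2])/d[2]
def proj(p,X): return cv2.projectPoints(np.array(X,float).reshape(-1,1,3),np.array(p["rvec"],float),np.array(p["tvec"],float),K(p),None)[0].reshape(-1,2)
E
python3 - <<'E'
from h import *
np.set_printoptions(precision=1,suppress=True)
Z=dict(sawing_jig=0,gap_mouth=12,stop_face=12,batten=12,clamp_pivot=46.5,lever_end=46.5)
for n in("scene","side"):
    p=grab(n);save(p,f"pics/{n}0.png")
    for q,z in Z.items():
        for r in finder.mark_of(p,q)[:2]: print(n,q,np.array(r["uv"]),round(r["confidence"],2),back(p,r["uv"],z))
s=observe();print(s["time_s"],s["ee_pos"],s["tcp_rot"],s["wrist_force"])
E
```

```text
scene sawing_jig [304.1 199.2] 0.57 [580.1   6.6   0. ]
scene gap_mouth [297.2 199.4] 0.81 [552.3   1.3  12. ]
scene stop_face [274.5 171.6] 0.71 [569.9 183.   12. ]
scene batten [312.8 229.2] 0.87 [ 515.  -151.4   12. ]
scene clamp_pivot [264.4 174.3] 0.86 [508.7 133.2  46.5]
scene lever_end [241.4 174.2] 0.59 [446.3 170.9  46.5]
side sawing_jig [295.4 230.2] 0.79 [594.   22.5   0. ]
side gap_mouth [305.8 227.4] 0.7 [566.2  23.7  12. ]
side stop_face [296.2 257.1] 0.77 [553.6 178.4  12. ]
side stop_face [342.4 250.7] 0.36 [455.8 123.3  12. ]
side batten [332.6 202.5] 0.69 [ 526.8 -155.2   12. ]
side clamp_pivot [316.6 237.3] 0.82 [515.5 136.8  46.5]
side lever_end [345.2 247.3] 0.7 [444.1 168.6  46.5]
0.7 [200.1 592.1 251.8] [0.2 1.  0.  0. ] [-1.2 -0.3  0.9]
```

View pics/scene0.png

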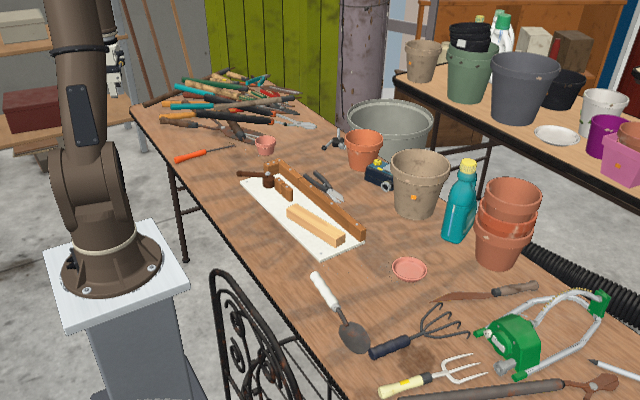

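View pics/side0.png

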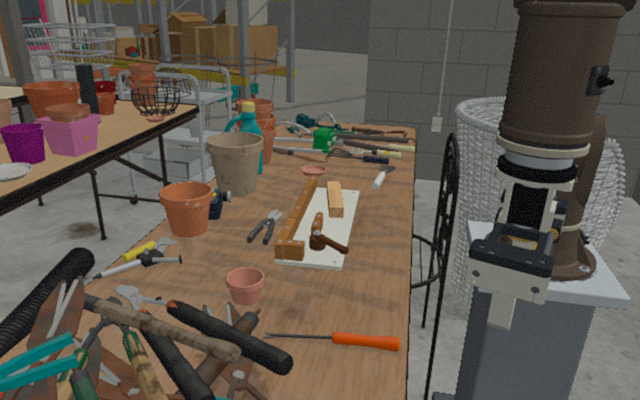

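The scene view shows the jig's white board round (300,215), with the batten at (315,225) and the lever at (250,173). The side view agrees: batten at (335,198), lever end at (345,248). The jig's yaw is small. I'll move over it for a closer look with the wrist camera.

Call:
servo_tool --moves '[{"hand": 1,"tx": 0.05,"ty": -0.05,"tz": 0.02,"wz": -8},{"hand": 1,"tx": 0.09,"ty": -0.1,"tz": 0.04,"wz": -16},{"hand": 1,"tx": 0.13,"ty": -0.15,"tz": 0.06,"wz": -24},{"hand": 1,"tx": 0.16,"ty": -0.2,"tz": 0.08,"wz": -30},{"hand": 1,"tx": 0.19,"ty": -0.25,"tz": 0.09,"wz": -36},{"hand": 1,"tx": 0.22,"ty": -0.3,"tz": 0.09,"wz": -40},{"hand": 1,"tx": 0.24,"ty": -0.35,"tz": 0.1,"wz": -45},{"hand": 1,"tx": 0.25,"ty": -0.41,"tz": 0.1,"wz": -50}]'

```text
$.moves[0]: bad value
```

Call:
servo_tool --moves '[{"hand": 1,"tx": 0.0,"ty": -0.06,"wz": -6},{"hand": 1,"tx": 0.0,"ty": -0.12,"wz": -12},{"hand": 1,"tx": 0.0,"ty": -0.18,"wz": -17},{"hand": 1,"tx": 0.0,"ty": -0.2,"wz": -17},{"hand": 1,"tx": 0.0,"ty": -0.2,"wz": -17}]'

```text
$.moves[0]: bad value
```

```bash
python3 - <<'E'
from h import *
from scipy.spatial.transform import Rotation as Ro
np.set_printoptions(precision=1,suppress=True)
Z=dict(sawing_jig=0,gap_mouth=12,stop_face=12,batten=12,clamp_pivot=46.5,lever_end=46.5)
s=observe();print(s["time_s"],s["ee_pos"],s["opening"],s["wrist_force"]);print(Ro.from_quat(s["tcp_rot"]).as_matrix())
p=grab("wrist");save(p,"pics/w1.png")
for q,z in Z.items():
    for r in finder.mark_of(p,q)[:2]: print(q,np.array(r["uv"]),round(r["confidence"],2),back(p,r["uv"],z))
E
```

```text
0.7 [200.1 592.1 251.8] 91.98787902810056 [-1.2 -0.3  0.9]
[[-0.9  0.3  0. ]
 [ 0.3  0.9  0. ]
 [-0.   0.  -1. ]]
```

View pics/w1.png

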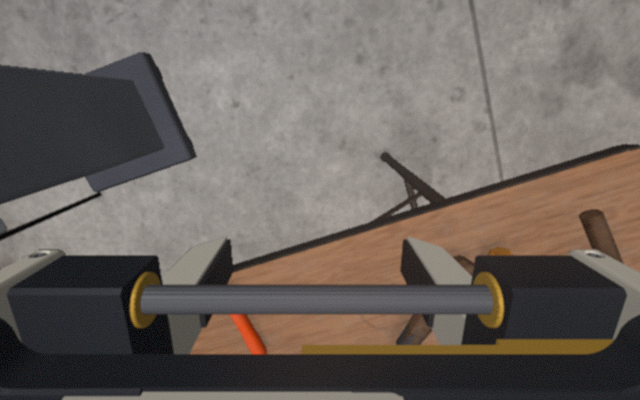

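The wrist view shows only the floor and the table edge, because the arm didn't move. Both calls were refused, so I'll retry with every field filled in.

Call:
servo_tool --moves '[{"hand": 1.0,"tx": 0.05,"ty": -0.05,"tz": 0.02,"wx": 0,"wy": 0,"wz": -8},{"hand": 1.0,"tx": 0.09,"ty": -0.1,"tz": 0.04,"wx": 0,"wy": 0,"wz": -16},{"hand": 1.0,"tx": 0.13,"ty": -0.15,"tz": 0.06,"wx": 0,"wy": 0,"wz": -24},{"hand": 1.0,"tx": 0.16,"ty": -0.2,"tz": 0.08,"wx": 0,"wy": 0,"wz": -30},{"hand": 1.0,"tx": 0.19,"ty": -0.25,"tz": 0.09,"wx": 0,"wy": 0,"wz": -36},{"hand": 1.0,"tx": 0.22,"ty": -0.3,"tz": 0.09,"wx": 0,"wy": 0,"wz": -40},{"hand": 1.0,"tx": 0.24,"ty": -0.35,"tz": 0.1,"wx": 0,"wy": 0,"wz": -45},{"hand": 1.0,"tx": 0.25,"ty": -0.41,"tz": 0.1,"wx": 0,"wy": 0,"wz": -50}]'

```text
time_s: 2.05
ee_pos: [451.1, 181.6, 352.5]
tcp_rot: [0.565, 0.825, 0.001, 0.001]
wrist_force: [0.3, 0.3, -0.9]
opening: 16.0
grasp_force: 0.0
```

Call:
servo_tool --moves '[{"hand": 1.0,"tx": 0.0,"ty": -0.06,"tz": 0,"wx": 0,"wy": 0,"wz": -6},{"hand": 1.0,"tx": 0.0,"ty": -0.12,"tz": 0,"wx": 0,"wy": 0,"wz": -12},{"hand": 1.0,"tx": 0.0,"ty": -0.17,"tz": 0,"wx": 0,"wy": 0,"wz": -18},{"hand": 1.0,"tx": 0.0,"ty": -0.19,"tz": 0,"wx": 0,"wy": 0,"wz": -18}]'

```text
time_s: 2.55
ee_pos: [449.4, -9.8, 352.2]
tcp_rot: [0.688, 0.725, 0.0, 0.0]
wrist_force: [0.7, 0.1, -0.4]
opening: 0.3
grasp_force: 0.0
```

```bash
cat > m.py <<'E'
from h import *
import sys
from scipy.spatial.transform import Rotation as Ro
np.set_printoptions(precision=1,suppress=True)
Z=dict(sawing_jig=0,gap_mouth=12,stop_face=12,batten=12,clamp_pivot=46.5,lever_end=46.5)
s=observe();print(s["time_s"],s["ee_pos"],s["opening"],s["wrist_force"]);print(Ro.from_quat(s["tcp_rot"]).as_matrix()[:,1])
p=grab("wrist");save(p,sys.argv[1])
R=cv2.Rodrigues(np.array(p["rvec"],float))[0];print("cam",-R.T@np.array(p["tvec"]).ravel(),R[2])
for q,z in Z.items():
    for r in finder.mark_of(p,q)[:1]: print(q,np.array(r["uv"]),round(r["confidence"],2),back(p,r["uv"],z))
E
python3 m.py pics/w2.png
```

```text
2.55 [449.4  -9.8 352.2] 0.25088339092675704 [ 0.7  0.1 -0.4]
[1.  0.1 0. ]
cam [445.2  70.8 484.4] [ 0.  -0.3 -1. ]
sawing_jig [406. 145.] 0.82 [582.8  12.3   0. ]
gap_mouth [395.8 145.7] 0.67 [564.7  12.   12. ]
stop_face [408.9  28. ] 0.97 [562.3 166.4  12. ]
batten [360.5 245.3] 0.63 [ 528.3 -149.6   12. ]
clamp_pivot [377.3  55.7] 0.56 [518.7 126.4  46.5]
lever_end [321.8   5.1] 0.92 [446.1 178.3  46.5]
```

View pics/w2.png

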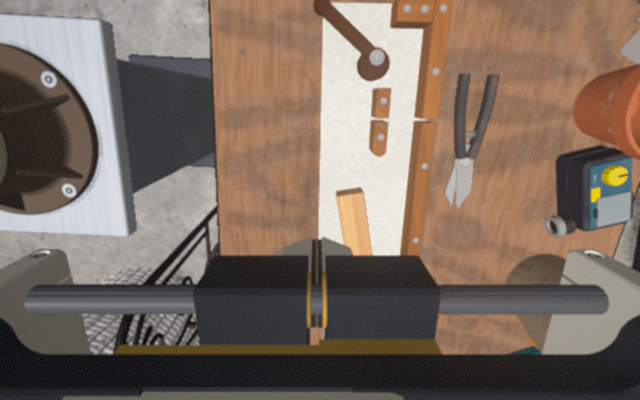

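The wrist view looks down the jig with +y up: fence inner edge from about (422,25) to (404,250), board front edge at column 320, cheek near (380,120), pivot at (374,60). The batten's leading end is at (337–362,190).

```bash
python3 - <<'E'
from h import *
np.set_printoptions(precision=1,suppress=True)
p=grab("wrist")
for n,uv,z in [("board",(323,12),12),("board",(318,250),12),("fence in",(422,30),52),("fence in",(404,250),52),("fence out",(447,5),52),("fence out",(426,250),52),("bat L",(337,193),44),("bat R",(362,188),44),("bat L2",(346,254),44),("bat R2",(372,254),44),("cheek tip",(377,155),52),("pivot",(376,57),52)]: print(n,back(p,uv,z))
c=cv2.resize(p["frame"][0:260,300:460],None,fx=3,fy=3,interpolation=cv2.INTER_CUBIC)[:600]
c=cv2.resize(p["frame"][0:260,300:460],(369,600),interpolation=cv2.INTER_CUBIC)
cv2.imwrite("pics/c2.png",c[:,:,::-1])
E
```

```text
board [446.8 183.4  12. ]
board [ 461.8 -156.6   12. ]
fence in [567.  162.4  52. ]
fence in [ 587.1 -129.    52. ]
fence out [592.3 190.6  52. ]
fence out [ 619.5 -127.    52. ]
bat L [482.  -50.1  44. ]
bat R [516.6 -40.6  44. ]
bat L2 [ 503.3 -144.8   44. ]
bat R2 [ 542.4 -142.4   44. ]
cheek tip [530.7   8.6  52. ]
pivot [515.2 129.2  52. ]
```

View pics/c2.png

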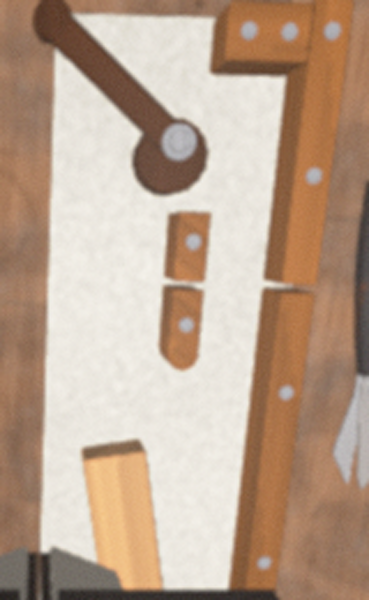

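```bash
python3 - <<'E'
from h import *
from scipy.optimize import least_squares
np.set_printoptions(precision=2,suppress=True)
p=grab("wrist"); s=2.306
# fitted jig pose from crop pixels: (crop uv, jig point; None = free along y)
F=[((300,100),(0,None,52)),((247,590),(0,None,52)),((287,80),(0,None,12)),((232,590),(0,None,12)),((55,50),(-132,None,12)),((41,540),(-132,None,12)),
((264,288),(None,40,52)),((180,370),(-52.5,0,52)),((179,141),(-65,115,54)),((212,72),(-44,155,12)),((180,286),(None,40,52)),((170,212),(-61.5,80,52)),((210,212),(-43.5,80,52))]
def res(v):
    c,sn=np.cos(v[2]),np.sin(v[2]);o=[]
    for uv,j in F:
        w=back(p,(300+uv[0]/s,uv[1]/s),j[2]);d=w[:2]-v[:2];q=(c*d[0]+sn*d[1],-sn*d[0]+c*d[1])
        o+=[q[i]-j[i] for i in(0,1) if j[i] is not None]
    return np.array(o)
r=least_squares(res,[580,10,.05],loss="soft_l1",f_scale=3);print(r.x,res(r.x))
for uv in [(83,458),(147,450),(105,588),(163,588)]:
    w=back(p,(300+uv[0]/s,uv[1]/s),44);print(uv,w)
np.save("jig.npy",r.x)
E
```

```text
[586.67  11.18   0.04] [-1.81  0.16  2.12  2.49  0.71 -0.69  0.05 -1.55 -7.84  0.45  0.81  2.75
  2.06  0.18 -4.88 -0.18 -0.84  0.27]
(83, 458) [481.18 -58.7   44.  ]
(147, 450) [520.2 -51.1  44. ]
(105, 588) [ 502.68 -146.71   44.  ]
(163, 588) [ 540.61 -144.35   44.  ]
```

Call:
servo_tool --moves '[{"hand": 1.0,"tx": 0.0,"ty": -0.04,"tz": -0.04,"wx": 0,"wy": 0,"wz": -1},{"hand": 1.0,"tx": 0.0,"ty": -0.07,"tz": -0.09,"wx": 0,"wy": 0,"wz": -1},{"hand": 1.0,"tx": 0.0,"ty": -0.105,"tz": -0.14,"wx": 0,"wy": 0,"wz": -1},{"hand": 1.0,"tx": 0.0,"ty": -0.105,"tz": -0.2,"wx": 0,"wy": 0,"wz": -1},{"hand": 1.0,"tx": 0.0,"ty": -0.105,"tz": -0.25,"wx": 0,"wy": 0,"wz": -1},{"hand": 1.0,"tx": 0.0,"ty": -0.105,"tz": -0.285,"wx": 0,"wy": 0,"wz": -1},{"hand": 1.0,"tx": 0.0,"ty": -0.105,"tz": -0.306,"wx": 0,"wy": 0,"wz": -1},{"hand": 1.0,"tx": 0.0,"ty": -0.105,"tz": -0.306,"wx": 0,"wy": 0,"wz": -1}]'

```text
time_s: 4.0
ee_pos: [449.0, -111.0, 44.5]
tcp_rot: [0.692, 0.722, -0.001, -0.001]
wrist_force: [-0.2, -0.2, 0.3]
opening: 0.8
grasp_force: 0.0
```

Call:
servo_tool --moves '[{"hand": 1.0,"tx": 0.015,"ty": 0,"tz": 0,"wx": 0,"wy": 0,"wz": 0},{"hand": 1.0,"tx": 0.025,"ty": 0,"tz": 0,"wx": 0,"wy": 0,"wz": 0},{"hand": 1.0,"tx": 0.033,"ty": 0,"tz": 0,"wx": 0,"wy": 0,"wz": 0},{"hand": 1.0,"tx": 0.041,"ty": 0,"tz": 0,"wx": 0,"wy": 0,"wz": 0},{"hand": 1.0,"tx": 0.049,"ty": 0,"tz": 0,"wx": 0,"wy": 0,"wz": 0},{"hand": 1.0,"tx": 0.057,"ty": 0,"tz": 0,"wx": 0,"wy": 0,"wz": 0},{"hand": 1.0,"tx": 0.065,"ty": 0,"tz": 0,"wx": 0,"wy": 0,"wz": 0},{"hand": 1.0,"tx": 0.07,"ty": 0,"tz": 0,"wx": 0,"wy": 0,"wz": 0}]'

```text
time_s: 5.0
ee_pos: [520.4, -111.6, 45.7]
tcp_rot: [0.693, 0.721, 0.0, 0.0]
wrist_force: [-1.1, 1.3, 1.2]
opening: 0.8
grasp_force: 0.9
```

Call:
servo_tool --moves '[{"hand": 1.0,"tx": 0.004,"ty": 0,"tz": 0,"wx": 0,"wy": 0,"wz": 0},{"hand": 1.0,"tx": 0.008,"ty": 0,"tz": 0,"wx": 0,"wy": 0,"wz": 0},{"hand": 1.0,"tx": 0.011,"ty": 0,"tz": 0,"wx": 0,"wy": 0,"wz": 0},{"hand": 1.0,"tx": 0.013,"ty": 0,"tz": 0,"wx": 0,"wy": 0,"wz": 0}]'

```text
time_s: 5.5
ee_pos: [531.7, -112.5, 45.6]
tcp_rot: [0.693, 0.721, -0.001, -0.0]
wrist_force: [-5.5, -2.1, 4.4]
opening: 0.2
grasp_force: 3.1
```

```bash
python3 m.py pics/w3.png
```

```text
5.5 [ 531.7 -112.5   45.6] 0.21370331317852656 [-5.5 -2.1  4.4]
[ 1.  0. -0.]
cam [528.8 -31.8 177.8] [ 0.  -0.3 -1. ]
sawing_jig [433.   9.] 0.59 [583.6  12.2   0. ]
gap_mouth [395.8   1.5] 0.7 [562.7  11.5  12. ]
```

View pics/w3.png

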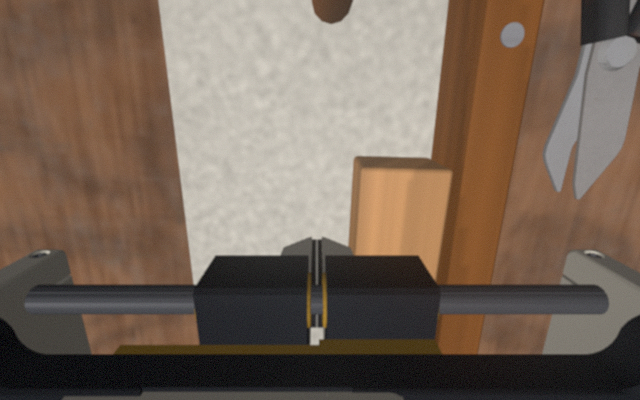

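The batten now lies flush against the fence, its leading end at (355–433,160). Next I'll work out the tail position and refine the fence yaw.

```bash
python3 - <<'E'
from h import *
np.set_printoptions(precision=1,suppress=True)
p=grab("wrist")
for n,uv,z in [("lead L bot",(355,157),12),("lead R",(433,157),12),("lead top L",(357,167),44),("lead top R",(450,168),44),("fence bot",(447,10),12),("fence bot",(434,150),12),("cheek tip",(334,22),52),("board",(160,5),12),("board",(195,250),12)]: print(n,back(p,uv,z))
q=grab("scene")
for r in finder.look_for(q,"trowel")[:1]: print(r)
for r in finder.mark_of(q,"trowel")[:1]: print(r["uv"],back(q,r["uv"],0))
print("trowel handle end",back(q,(313,274),15),"blade tip",back(q,(362,352),10))
E
```

```text
lead L bot [550.  -59.6  12. ]
lead R [590.3 -58.   12. ]
lead top L [547.1 -58.4  44. ]
lead top R [586.4 -57.2  44. ]
fence bot [586.7   9.2  12. ]
fence bot [590.3 -54.4  12. ]
cheek tip [534.   -5.9  52. ]
board [456.3   5.9  12. ]
board [ 463.4 -116.3   12. ]
{'extent': [310.4, 271.5, 374.3, 352.7], 'confidence': 0.58}
[337.3, 312.8] [ 404.5 -442.5    0. ]
trowel handle end [ 416.7 -313.1   15. ] blade tip [ 381.6 -571.4   10. ]
```

Call:
servo_tool --moves '[{"hand": 1.0,"tx": -0.02,"ty": 0,"tz": 0.0,"wx": 0,"wy": 0,"wz": 0},{"hand": 1.0,"tx": -0.025,"ty": -0.01,"tz": 0.04,"wx": 0,"wy": 0,"wz": 0},{"hand": 1.0,"tx": -0.02,"ty": -0.05,"tz": 0.08,"wx": 0,"wy": 0,"wz": 0},{"hand": 1.0,"tx": 0.0,"ty": -0.1,"tz": 0.1,"wx": 0,"wy": 0,"wz": 0},{"hand": 1.0,"tx": 0.02,"ty": -0.15,"tz": 0.1,"wx": 0,"wy": 0,"wz": 0},{"hand": 1.0,"tx": 0.042,"ty": -0.18,"tz": 0.1,"wx": 0,"wy": 0,"wz": 0},{"hand": 1.0,"tx": 0.042,"ty": -0.18,"tz": 0.1,"wx": 0,"wy": 0,"wz": 0}]'

```text
time_s: 6.92
ee_pos: [575.8, -294.5, 145.8]
tcp_rot: [0.693, 0.72, -0.0, 0.001]
wrist_force: [0.3, 0.4, -0.7]
opening: 0.7
grasp_force: 0.0
```

Call:
servo_tool --moves '[{"hand": 1.0,"tx": 0,"ty": 0,"tz": -0.05,"wx": 0,"wy": 0,"wz": 1},{"hand": 1.0,"tx": 0,"ty": 0,"tz": -0.08,"wx": 0,"wy": 0,"wz": 1},{"hand": 1.0,"tx": 0,"ty": 0,"tz": -0.098,"wx": 0,"wy": 0,"wz": 1},{"hand": 1.0,"tx": 0,"ty": 0,"tz": -0.098,"wx": 0,"wy": 0,"wz": 1}]'

```text
time_s: 7.42
ee_pos: [574.3, -290.6, 46.9]
tcp_rot: [0.686, 0.728, -0.0, -0.001]
wrist_force: [0.8, -0.4, 0.3]
opening: 0.5
grasp_force: 0.0
```

Call:
servo_tool --moves '[{"hand": 1.0,"tx": -0.001,"ty": 0.015,"tz": 0,"wx": 0,"wy": 0,"wz": 0},{"hand": 1.0,"tx": -0.0015,"ty": 0.025,"tz": 0,"wx": 0,"wy": 0,"wz": 0},{"hand": 1.0,"tx": -0.002,"ty": 0.033,"tz": 0,"wx": 0,"wy": 0,"wz": 0},{"hand": 1.0,"tx": -0.0025,"ty": 0.041,"tz": 0,"wx": 0,"wy": 0,"wz": 0},{"hand": 1.0,"tx": -0.003,"ty": 0.049,"tz": 0,"wx": 0,"wy": 0,"wz": 0},{"hand": 1.0,"tx": -0.003,"ty": 0.057,"tz": 0,"wx": 0,"wy": 0,"wz": 0},{"hand": 1.0,"tx": -0.0035,"ty": 0.065,"tz": 0,"wx": 0,"wy": 0,"wz": 0},{"hand": 1.0,"tx": -0.004,"ty": 0.073,"tz": 0,"wx": 0,"wy": 0,"wz": 0}]'

```text
time_s: 8.43
ee_pos: [570.8, -218.1, 47.7]
tcp_rot: [0.686, 0.727, -0.0, 0.0]
wrist_force: [-0.0, -2.6, 1.6]
opening: 0.5
grasp_force: 1.0
```

```bash
python3 m.py pics/w4.png
```

```text
8.425 [ 570.8 -218.1   47.7] 0.5418443845934319 [-0.  -2.6  1.6]
[ 1.   0.1 -0. ]
cam [ 566.1 -137.4  179.9] [ 0.  -0.3 -1. ]
batten [318.5  32.3] 0.69 [ 565.3 -107.6   12. ]
```

View pics/w4.png

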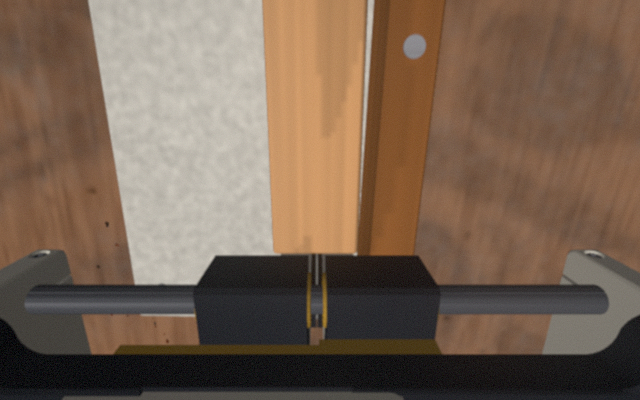

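The batten is moving with the fingers but stands about 3 mm off the fence (light strip at column 365, nearly parallel). I'll steer slightly toward the fence as it enters the mouth.

```bash
python3 - <<'E'
from h import *
np.set_printoptions(precision=1,suppress=True)
p=grab("wrist")
for n,uv,z in [("batR",(366,10),44),("batR",(357,245),44),("batL",(263,10),44),("batL",(273,245),44),("fenceTop",(389,10),52),("fenceTop",(371,200),52),("fenceTop",(365,10),52),("fb",(373,10),12),("fb",(360,225),12)]: print(n,back(p,uv,z))
E
```

```text
batR [ 582.6 -105.2   44. ]
batR [ 588.5 -201.1   44. ]
batL [ 544.2 -107.5   44. ]
batL [ 549.8 -203.4   44. ]
fenceTop [ 589.7 -106.7   52. ]
fenceTop [ 591.  -176.6   52. ]
fenceTop [ 581.3 -107.2   52. ]
fb [589.7 -97.3  12. ]
fb [ 594.3 -203.6   12. ]
```

Call:
servo_tool --moves '[{"hand": 1.0,"tx": 0.001,"ty": 0.006,"tz": 0,"wx": 0,"wy": 0,"wz": 0},{"hand": 1.0,"tx": 0.002,"ty": 0.012,"tz": 0,"wx": 0,"wy": 0,"wz": 0},{"hand": 1.0,"tx": 0.003,"ty": 0.018,"tz": 0,"wx": 0,"wy": 0,"wz": 0},{"hand": 1.0,"tx": 0.0035,"ty": 0.024,"tz": 0,"wx": 0,"wy": 0,"wz": 0}]'

```text
time_s: 9.32
ee_pos: [574.3, -194.3, 47.8]
tcp_rot: [0.686, 0.727, -0.0, 0.0]
wrist_force: [-0.5, -2.2, 0.9]
opening: 0.3
grasp_force: 1.3
```

Call:
servo_tool --moves '[{"hand": 1.0,"tx": 0.0005,"ty": 0.006,"tz": 0,"wx": 0,"wy": 0,"wz": 0},{"hand": 1.0,"tx": 0.0005,"ty": 0.012,"tz": 0,"wx": 0,"wy": 0,"wz": 0},{"hand": 1.0,"tx": 0.0005,"ty": 0.018,"tz": 0,"wx": 0,"wy": 0,"wz": 0},{"hand": 1.0,"tx": 0.0005,"ty": 0.024,"tz": 0,"wx": 0,"wy": 0,"wz": 0}]'

```text
time_s: 9.82
ee_pos: [574.2, -170.4, 47.6]
tcp_rot: [0.686, 0.727, -0.0, -0.0]
wrist_force: [-3.8, -4.6, 0.5]
opening: 0.2
grasp_force: 2.4
```

```bash
python3 - <<'E'
from h import *
np.set_printoptions(precision=1,suppress=True)
p=grab("wrist");save(p,"pics/w5.png")
q=grab("scene")
for n in["batten","gap_mouth"]:
    for r in finder.mark_of(q,n)[:1]: print(n,r["uv"],back(q,r["uv"],12))
E
```

```text
batten [308.4, 206.0] [563.5 -46.7  12. ]
gap_mouth [299.8, 196.5] [567.2  11.   12. ]
```

View pics/w5.png

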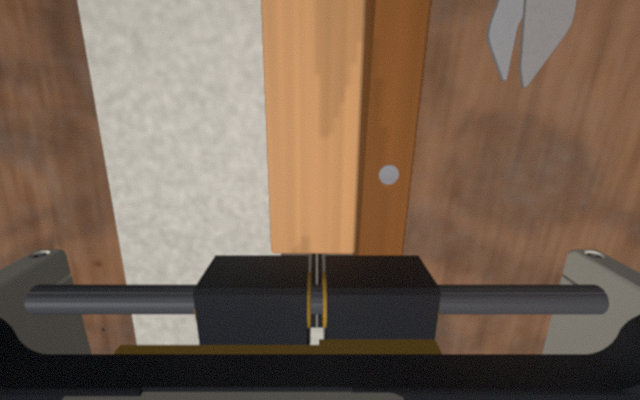

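The strip has gone, so the batten is flush on the fence and its leading end is inside the gap. I'll keep pushing along the fence line.

Call:
servo_tool --moves '[{"hand": 1.0,"tx": -0.001,"ty": 0.006,"tz": 0,"wx": 0,"wy": 0,"wz": 0},{"hand": 1.0,"tx": -0.002,"ty": 0.012,"tz": 0,"wx": 0,"wy": 0,"wz": 0},{"hand": 1.0,"tx": -0.0025,"ty": 0.019,"tz": 0,"wx": 0,"wy": 0,"wz": 0},{"hand": 1.0,"tx": -0.003,"ty": 0.026,"tz": 0,"wx": 0,"wy": 0,"wz": 0},{"hand": 1.0,"tx": -0.0032,"ty": 0.033,"tz": 0,"wx": 0,"wy": 0,"wz": 0},{"hand": 1.0,"tx": -0.0035,"ty": 0.04,"tz": 0,"wx": 0,"wy": 0,"wz": 0},{"hand": 1.0,"tx": -0.0038,"ty": 0.047,"tz": 0,"wx": 0,"wy": 0,"wz": 0},{"hand": 1.0,"tx": -0.004,"ty": 0.054,"tz": 0,"wx": 0,"wy": 0,"wz": 0}]'

```text
time_s: 11.02
ee_pos: [570.9, -116.2, 47.8]
tcp_rot: [0.686, 0.727, 0.0, 0.0]
wrist_force: [1.2, -2.3, 1.2]
opening: 0.4
grasp_force: 0.9
```

Call:
servo_tool --moves '[{"hand": 1.0,"tx": 0.0,"ty": 0.006,"tz": 0,"wx": 0,"wy": 0,"wz": 0},{"hand": 1.0,"tx": -0.0005,"ty": 0.013,"tz": 0,"wx": 0,"wy": 0,"wz": 0},{"hand": 1.0,"tx": -0.001,"ty": 0.02,"tz": 0,"wx": 0,"wy": 0,"wz": 0},{"hand": 1.0,"tx": -0.0013,"ty": 0.027,"tz": 0,"wx": 0,"wy": 0,"wz": 0},{"hand": 1.0,"tx": -0.0016,"ty": 0.034,"tz": 0,"wx": 0,"wy": 0,"wz": 0},{"hand": 1.0,"tx": -0.002,"ty": 0.041,"tz": 0,"wx": 0,"wy": 0,"wz": 0},{"hand": 1.0,"tx": -0.0022,"ty": 0.048,"tz": 0,"wx": 0,"wy": 0,"wz": 0},{"hand": 1.0,"tx": -0.0025,"ty": 0.054,"tz": 0,"wx": 0,"wy": 0,"wz": 0}]'

```text
time_s: 12.02
ee_pos: [568.3, -61.9, 47.7]
tcp_rot: [0.686, 0.727, 0.0, -0.0]
wrist_force: [0.7, -2.8, 1.1]
opening: 0.2
grasp_force: 1.1
```

Good. Expected contact is near y ≈ -45, so the last part goes slowly.

Call:
servo_tool --moves '[{"hand": 1.0,"tx": -0.0001,"ty": 0.003,"tz": 0,"wx": 0,"wy": 0,"wz": 0},{"hand": 1.0,"tx": -0.0003,"ty": 0.006,"tz": 0,"wx": 0,"wy": 0,"wz": 0},{"hand": 1.0,"tx": -0.0005,"ty": 0.009,"tz": 0,"wx": 0,"wy": 0,"wz": 0},{"hand": 1.0,"tx": -0.0006,"ty": 0.011,"tz": 0,"wx": 0,"wy": 0,"wz": 0},{"hand": 1.0,"tx": -0.0006,"ty": 0.013,"tz": 0,"wx": 0,"wy": 0,"wz": 0}]'

```text
time_s: 12.65
ee_pos: [567.6, -49.4, 47.7]
tcp_rot: [0.686, 0.727, -0.0, -0.0]
wrist_force: [-0.8, -1.6, -0.1]
opening: 0.3
grasp_force: 0.7
```

Call:
servo_tool --moves '[{"hand": 1.0,"tx": 0,"ty": 0.0015,"tz": 0,"wx": 0,"wy": 0,"wz": 0},{"hand": 1.0,"tx": 0,"ty": 0.003,"tz": 0,"wx": 0,"wy": 0,"wz": 0}]'

```text
time_s: 12.9
ee_pos: [567.7, -46.4, 47.7]
tcp_rot: [0.686, 0.727, -0.0, -0.0]
wrist_force: [0.2, -1.8, 0.4]
opening: 0.7
grasp_force: 0.6
```

Call:
servo_tool --moves '[{"hand": 1.0,"tx": 0,"ty": 0.0015,"tz": 0,"wx": 0,"wy": 0,"wz": 0},{"hand": 1.0,"tx": 0,"ty": 0.003,"tz": 0,"wx": 0,"wy": 0,"wz": 0},{"hand": 1.0,"tx": 0,"ty": 0.0045,"tz": 0,"wx": 0,"wy": 0,"wz": 0}]'

```text
time_s: 13.28
ee_pos: [567.8, -44.4, 47.9]
tcp_rot: [0.687, 0.727, -0.001, 0.001]
wrist_force: [0.3, -10.2, -0.7]
opening: 0.6
grasp_force: 5.6
```

Call:
servo_tool --moves '[{"hand": 1.0,"tx": 0,"ty": 0.0015,"tz": 0,"wx": 0,"wy": 0,"wz": 0},{"hand": 1.0,"tx": 0,"ty": 0.003,"tz": 0,"wx": 0,"wy": 0,"wz": 0}]'

```text
time_s: 13.52
ee_pos: [567.9, -44.3, 48.1]
tcp_rot: [0.688, 0.726, -0.002, 0.003]
wrist_force: [0.1, -18.6, -0.6]
opening: 0.6
grasp_force: 9.5
```

The batten is butted against the stop: force rose to 18 N at y = -44.3, as predicted. I'll back off, rise, and check the lever and the butt end from above.

Call:
servo_tool --moves '[{"hand": 1.0,"tx": 0,"ty": -0.01,"tz": 0,"wx": 0,"wy": 0,"wz": 0},{"hand": 1.0,"tx": 0,"ty": -0.025,"tz": 0.02,"wx": 0,"wy": 0,"wz": 0},{"hand": 1.0,"tx": 0,"ty": -0.03,"tz": 0.07,"wx": 0,"wy": 0,"wz": 0},{"hand": 1.0,"tx": -0.03,"ty": 0.0,"tz": 0.11,"wx": 0,"wy": 0,"wz": 0},{"hand": 1.0,"tx": -0.06,"ty": 0.03,"tz": 0.14,"wx": 0,"wy": 0,"wz": 0},{"hand": 1.0,"tx": -0.06,"ty": 0.04,"tz": 0.16,"wx": 0,"wy": 0,"wz": 0}]'

```text
time_s: 14.28
ee_pos: [505.8, 3.4, 208.8]
tcp_rot: [0.685, 0.728, 0.001, -0.001]
wrist_force: [0.8, 0.5, -0.2]
opening: 0.3
grasp_force: 0.0
```

```bash
python3 m.py pics/w6.png
```

```text
14.275 [505.8   3.4 208.8] 0.26785305118334507 [ 0.8  0.5 -0.2]
[ 1.   0.1 -0. ]
cam [501.   83.7 341.2] [ 0.  -0.3 -1. ]
sawing_jig [388.4 175.1] 0.6 [583.2  10.9   0. ]
stop_face [468.6 174.4] 0.33 [663.7  19.4  12. ]
batten [375.8 123.1] 0.93 [561.   65.3  12. ]
clamp_pivot [340.9  50.9] 0.96 [518.7 124.   46.5]
```

View pics/w6.png

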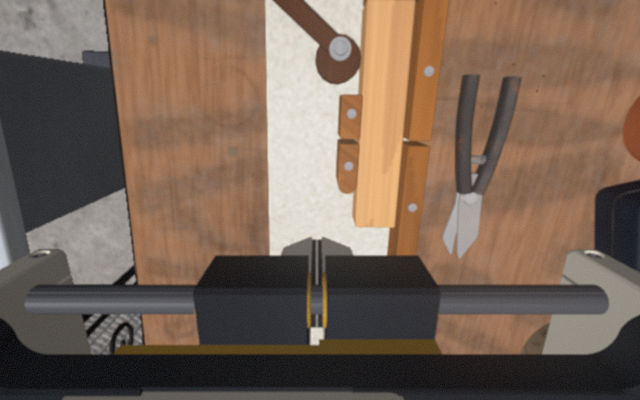

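The batten is home in the gap with its tail at (355–395,225). The pivot is at (340,48) and the lever is open. Now to the far side of the lever.

Call:
servo_tool --moves '[{"hand": 1.0,"tx": -0.01,"ty": 0.055,"tz": -0.01,"wx": 0,"wy": 0,"wz": 0},{"hand": 1.0,"tx": -0.02,"ty": 0.11,"tz": -0.02,"wx": 0,"wy": 0,"wz": 0},{"hand": 1.0,"tx": -0.026,"ty": 0.16,"tz": -0.04,"wx": 0,"wy": 0,"wz": 0},{"hand": 1.0,"tx": -0.026,"ty": 0.2,"tz": -0.07,"wx": 0,"wy": 0,"wz": 0},{"hand": 1.0,"tx": -0.026,"ty": 0.207,"tz": -0.11,"wx": 0,"wy": 0,"wz": 0},{"hand": 1.0,"tx": -0.026,"ty": 0.207,"tz": -0.14,"wx": 0,"wy": 0,"wz": 0},{"hand": 1.0,"tx": -0.026,"ty": 0.207,"tz": -0.153,"wx": 0,"wy": 0,"wz": 0},{"hand": 1.0,"tx": -0.026,"ty": 0.207,"tz": -0.153,"wx": 0,"wy": 0,"wz": 0}]'

```text
time_s: 15.62
ee_pos: [481.6, 207.0, 54.1]
tcp_rot: [0.687, 0.727, -0.001, -0.0]
wrist_force: [0.4, 0.1, 0.1]
opening: 0.5
grasp_force: 0.0
```

Call:
servo_tool --moves '[{"hand": 1.0,"tx": -0.004,"ty": -0.012,"tz": 0,"wx": 0,"wy": 0,"wz": 0},{"hand": 1.0,"tx": -0.008,"ty": -0.022,"tz": 0,"wx": 0,"wy": 0,"wz": 0},{"hand": 1.0,"tx": -0.015,"ty": -0.03,"tz": 0,"wx": 0,"wy": 0,"wz": 0},{"hand": 1.0,"tx": -0.023,"ty": -0.037,"tz": 0,"wx": 0,"wy": 0,"wz": 0},{"hand": 1.0,"tx": -0.028,"ty": -0.046,"tz": 0,"wx": 0,"wy": 0,"wz": 0},{"hand": 1.0,"tx": -0.032,"ty": -0.056,"tz": 0,"wx": 0,"wy": 0,"wz": 0},{"hand": 1.0,"tx": -0.035,"ty": -0.066,"tz": 0,"wx": 0,"wy": 0,"wz": 0},{"hand": 1.0,"tx": -0.037,"ty": -0.075,"tz": 0,"wx": 0,"wy": 0,"wz": 0}]'

```text
time_s: 16.62
ee_pos: [444.3, 132.5, 54.7]
tcp_rot: [0.686, 0.727, -0.0, -0.0]
wrist_force: [1.2, 2.9, -0.6]
opening: 0.4
grasp_force: 1.3
```

Call:
servo_tool --moves '[{"hand": 1.0,"tx": -0.001,"ty": -0.008,"tz": 0,"wx": 0,"wy": 0,"wz": 0},{"hand": 1.0,"tx": -0.001,"ty": -0.016,"tz": 0,"wx": 0,"wy": 0,"wz": 0},{"hand": 1.0,"tx": -0.001,"ty": -0.022,"tz": 0,"wx": 0,"wy": 0,"wz": 0},{"hand": 1.0,"tx": 0.0,"ty": -0.028,"tz": 0,"wx": 0,"wy": 0,"wz": 0},{"hand": 1.0,"tx": 0.001,"ty": -0.033,"tz": 0,"wx": 0,"wy": 0,"wz": 0}]'

```text
time_s: 17.25
ee_pos: [445.8, 103.7, 54.9]
tcp_rot: [0.685, 0.729, 0.001, -0.002]
wrist_force: [-0.1, 20.6, 0.3]
opening: 0.2
grasp_force: 8.7
```

Call:
servo_tool --moves '[{"hand": 1.0,"tx": 0.001,"ty": -0.003,"tz": 0,"wx": 0,"wy": 0,"wz": 0},{"hand": 1.0,"tx": 0.003,"ty": -0.006,"tz": 0,"wx": 0,"wy": 0,"wz": 0},{"hand": 1.0,"tx": 0.005,"ty": -0.009,"tz": 0,"wx": 0,"wy": 0,"wz": 0}]'

```text
time_s: 17.62
ee_pos: [449.4, 96.3, 54.7]
tcp_rot: [0.684, 0.73, 0.001, -0.003]
wrist_force: [-4.2, 22.5, 2.9]
opening: 0.5
grasp_force: 9.9
```

```bash
python3 - <<'E'
from h import *
np.set_printoptions(precision=1,suppress=True)
s=observe();print(s["time_s"],s["ee_pos"],s["wrist_force"])
for n in("scene","side"):
    p=grab(n)
    for q in("clamp_pivot","lever_end"):
        for r in finder.mark_of(p,q)[:1]: print(n,q,np.array(r["uv"]),round(r["confidence"],2),back(p,r["uv"],46.5))
E
```

```text
17.625 [449.4  96.3  54.7] [-4.2 22.5  2.9]
scene clamp_pivot [266.1 173.6] 0.55 [515.3 134.3  46.5]
scene lever_end [257.6 191.4] 0.6 [446.1  55.2  46.5]
side clamp_pivot [316.9 236.6] 0.74 [515.5 133.1  46.5]
side lever_end [350.7 226.1] 0.91 [446.7  58.5  46.5]
```

Call:
servo_tool --moves '[{"hand": 1.0,"tx": 0.002,"ty": -0.003,"tz": 0,"wx": 0,"wy": 0,"wz": 0},{"hand": 1.0,"tx": 0.004,"ty": -0.006,"tz": 0,"wx": 0,"wy": 0,"wz": 0}]'

```text
time_s: 18.18
ee_pos: [452.4, 91.0, 54.5]
tcp_rot: [0.684, 0.73, 0.001, -0.004]
wrist_force: [-9.7, 30.8, 6.4]
opening: 0.3
grasp_force: 14.7
```

Call:
servo_tool --moves '[{"hand": 1.0,"tx": 0.002,"ty": -0.003,"tz": 0,"wx": 0,"wy": 0,"wz": 0},{"hand": 1.0,"tx": 0.003,"ty": -0.005,"tz": 0,"wx": 0,"wy": 0,"wz": 0}]'

```text
time_s: 18.42
ee_pos: [452.9, 90.2, 54.4]
tcp_rot: [0.682, 0.731, 0.001, -0.008]
wrist_force: [-17.2, 46.6, 13.5]
opening: 0.2
grasp_force: 22.2
```

The lever barely moved while the force jumped, so it's at the end stop. I'll back away and check.

Call:
servo_tool --moves '[{"hand": 1.0,"tx": -0.006,"ty": 0.012,"tz": 0,"wx": 0,"wy": 0,"wz": 0},{"hand": 1.0,"tx": -0.015,"ty": 0.03,"tz": 0,"wx": 0,"wy": 0,"wz": 0},{"hand": 1.0,"tx": -0.02,"ty": 0.03,"tz": 0.05,"wx": 0,"wy": 0,"wz": 0},{"hand": 1.0,"tx": -0.02,"ty": 0.0,"tz": 0.1,"wx": 0,"wy": 0,"wz": 0},{"hand": 1.0,"tx": -0.0,"ty": -0.05,"tz": 0.15,"wx": 0,"wy": 0,"wz": 0},{"hand": 1.0,"tx": 0.02,"ty": -0.1,"tz": 0.2,"wx": 0,"wy": 0,"wz": 0},{"hand": 1.0,"tx": 0.05,"ty": -0.1,"tz": 0.22,"wx": 0,"wy": 0,"wz": 0},{"hand": 1.0,"tx": 0.05,"ty": -0.1,"tz": 0.22,"wx": 0,"wy": 0,"wz": 0}]'

```text
time_s: 19.42
ee_pos: [510.2, -22.6, 276.9]
tcp_rot: [0.688, 0.726, 0.001, 0.002]
wrist_force: [-0.5, -0.3, -0.6]
opening: 0.5
grasp_force: 0.0
```

```bash
python3 m.py pics/w7.png
```

```text
19.425 [510.2 -22.6 276.9] 0.45884994497845033 [-0.5 -0.3 -0.6]
[1.  0.1 0. ]
cam [505.2  58.2 409. ] [ 0.  -0.3 -1. ]
sawing_jig [374.6 139.8] 0.67 [582.8  12.8   0. ]
batten [365.4  95.4] 0.72 [564.1  64.9  12. ]
clamp_pivot [328.4  30.3] 0.6 [515.2 124.7  46.5]
lever_end [270.8  96. ] 0.75 [457.9  58.   46.5]
```

View pics/w7.png

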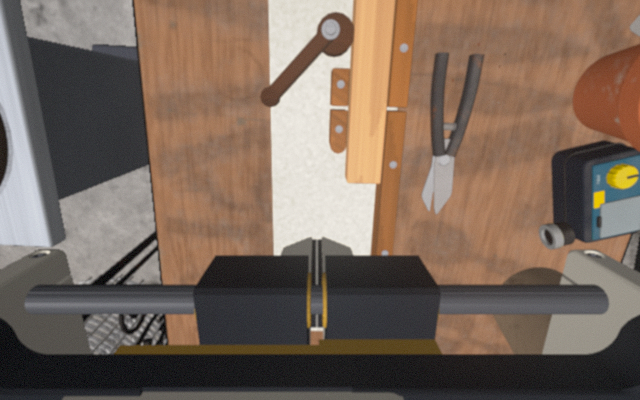

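The lever is at (270,97), which works out to about 1.59 rad. The batten is still home against the fence and the pruners haven't moved, so I'm handing it in.

```bash
python3 -c "
from cell import arm
print(arm.close_job())"
```

```text
the job is handed in; nothing more can be done
None
```

The job is handed in at about 19 s of the 58 s allowed, with no verdict returned: the batten is butted on the stop, the cam lever is at its end stop (about 1.59 rad), and the batten is clamped to the fence. I pushed with closed fingers throughout and touched none of the four loose items, though I re-checked only the pruners in the last picture.

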